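# Clip the vacuum's extension tube into its storage rail

### The arm

A 6-joint arm with a two-finger parallel gripper is mounted at the origin on the work surface. World frame = base frame: x ahead of the robot, y to its left, z up, the work surface at z = 0. Lengths are in m, angles in rad, forces in N, time in s.
With the tool pointing down it reaches from about 0.275 to 0.75 m from the base axis. Payload 10.2 kg.
Tool frame: the origin (TCP) lies midway between the tips of the shut fingers; the grasp point (between the pads) lies 19 mm behind it; z points along the fingers, y is the line along which they close (so a half turn about z gives the same grasp; the last joint's range is limited). The gripper opens to 85 mm and grips with 20 to 120 N. Pads are 22 mm wide; open, the fingers measure 114 mm over their backs; the gripper's body (76 mm by 85 mm) begins 54 mm behind the grasp point. The pads swing forward as they close: fully open they stand 13 mm farther back than shut.
Start: joints at [-1.33, 0.313, 1.498, -0, 1.331, -0.223], TCP at [0.235, -0.47, 0.231] pointing down, gripper open.
Joint ranges: [-2.94, 2.94], [-0.97, 2.17], [0.19, 2.56], [-1.23, 4.37], [0.02, 3.11], [-2.88, 2.88]. Speed limits (rad/s): [2.39, 2.39, 3.01, 3.14, 3.14, 3.14].

### API

Orientations are given as a 3x3 rotation matrix whose columns are the frame's x, y, z axes.
In Python, from station import monitor, read_camera, manip, nets gives the robot as it stands.
- The arm moves only by the tool carry_out, never from a script. Its argument "plan" is a list of rows, each a list of 7 numbers: the closure, from -1 (fully open) to 1 (shut), then the shift along the tool's x, y, z in m, then the turn, a rotation vector about the tool's x, y, z in degrees. In form: [[grip, x, y, z, ax, ay, az], ...]. A call has 1 to 8 rows; each row shifts and turns the commanded pose from where the row before left it, along the tool's axes as they then stand; what a row does not reach is not made up. A row lasts 1/8 s, in which the tool goes at most 62.5 mm and 10.7 degrees, less where a joint would pass 70% of its speed; a pose out of reach is approached as far as the arm can. A call is refused whole if a number of a shift passes 0.0625 or a number of a turn 10.7, either way. A call with a gripper value outside its range is refused whole. The fingers move at their own pace and stop on an object; the grip force is fixed at half the most. Time passes only in rows, so rows that do not move let the fingers close. It gives the time, the measured TCP pose, the force, the opening and the grip force at its end, in the units of the state.
- monitor.sense(): the state, without advancing time (a new reading comes with each control period).
- read_camera(name): name is "scene" or "top" or "wrist"; returns a dict with "image" (400x640x3 uint8, red, green, blue), "fx", "fy", "cx", "cy" (pixels), "view" (4x4, takes a point from world to camera coordinates). Camera axes: x right, y up, looking along -z (the intrinsics and any distortion apply to the point x, -y, -z); pixel columns grow to the right and rows downward; lengths in m; the calibration is good to about 2 mm. A picture is of the moment at which its call begins. There is no depth.
- manip.job_done(): hands the job in; it is judged then, once.
Trained networks look in a picture, given as the dict that the camera call returned (one of the last four; its "shot" number tells which), for a name from the list of things; names that differ only in an ending like _2 or _b are one class to them, and where a whole thing is asked for, a point or a joint stands for the part that bears it (a point fixed in the world has none). Each returns a list of dicts, best first, with "confidence" (0 to 1); they miss things now and then, are a little off and sometimes report something else, mostly with a low value. They report only what shows in the picture. A call takes as long as a camera call. They do not tell look-alikes from the thing itself.
- nets.spot_in(name, picture): "centre" ([row, column] in pixels, amid what is visible of it).
- nets.tip_of(name, picture): "centre" ([row, column] in pixels: a listed point, or the origin of a listed thing).
The state is a dict: "time_s": time; "q": joint angles; "dq": joint speeds; "effort": joint torques, N m; "tool_pos": TCP position; "eef_rot": TCP orientation; "wrist_force": force on the tool from outside, world axes, zero at the start; "moment": the same for the moment, N m; "gripper_width": finger opening in m; "finger_force": force on a finger pad.
Only numpy, scipy, OpenCV 4.12 (cv2) and the standard library are available. Lean on these libraries where they do the work, as an engineer would, in place of code of your own. Each camera call takes 0.05 s, during which the arm holds its last target. There are 200 camera calls.

### The job

Take the vacuum cleaner's short extension tube from its wooden cradle and snap it sideways, straight down, into both black spring clips of the storage rail, plain end towards the end stop but with a gap left to it; do not ram it. Then, with the tube fully seated in both clips, slide it along until its plain end has gently pushed the sprung plunger of the end stop in by about half of its travel, without ramming it against the bottom, and hold that push a moment. Let go, leaving the tube in both clips with its end still bearing on the plunger, and leave the other things as they stand.

Things in the scene. Friction and masses are not known exactly. Their poses are not given: they have to be found in the camera images.
- tube: Plain aluminium tube, 32 mm diameter, 245 mm long, 0.18 kg, with a black collar (40 mm diameter, 25 mm long) at its rear end. Origin on its axis, 95 mm behind the plain front end: grip here, across the tube from above. Its y axis runs along the tube towards the plain front end. It starts level in the cradle, its axis 35 mm above the table, free for 25 mm either way along it.
- tube_front (a point): Centre of the plain front end face of the tube.
- cradle: Fixed low wooden cradle, base 62 x 150 x 8 mm, with two V rests 14 mm wide, 55 mm to either side of its middle, in which the tube lies; lift the tube straight up. Origin at the centre of its underside, y along the tube.
- dock: Fixed storage rail lying on the table: board 90 x 285 mm, rail top 20 mm above the table, two black spring clips and an end stop. Origin at table height, midway between the clips; y runs along it to the end stop, z up. A seated tube has its axis at x = 0, z = 60 mm, along y. Fingers have room from y = -60 to +60 mm. Snap the tube in with its origin at y = 0: 13 to 39 mm short of the plunger.
- clip_rear (a point): Centre of a seated tube in the clip at y = -70 mm on the dock, 60 mm above the table. A black C, 14 mm long, open upwards, flared top 80 mm above the table; its two lips stand 24 mm apart and swing out on springs. A tube from above meets them with its axis 23 mm above this point. Past the lips the push falls off, then rigid saddles carry the tube. The collar must stay behind this clip.
- clip_front (a point): The same for the other, equal clip, at y = +70 mm on the dock. Pressing the tube into both clips together takes about 10 to 20 N in all; once it stands on the saddles press no harder. Seated, the tube slides along y against 5 to 12 N of clip friction, more if it is also pressed down.
- end_stop: Aluminium block 36 x 22 x 64 mm fixed on the rail at y = +157 mm on the dock; origin at the centre of its underside, 18 mm above the table, axes as the dock's. A steel sleeve with a black sprung plunger looks out of it towards the clips.
- stop_axis (a point): Middle of where the plunger's face (17 mm diameter) can stand, on the axis of a seated tube, y = +121 mm on the dock. The sleeve's setting differs each time and is not measured: the face is anywhere within 13 mm of here along y. It starts to move at 2 N, gains 1.2 N a mm, 6 mm travel (half way 5.6 N, bottom 9 N), on top of the clip friction; the sleeve does not give.
- tape_roll: Bystander: roll of grey tape, 60 mm diameter, 24 mm high, lying on the table. Origin at the centre of its underside.
- small_jar: Bystander: glass jar, 48 mm diameter, 65 mm high. Origin at the centre of its underside.
- dust_brush: Bystander: small hand brush lying on the table. Origin on its underside.
- torch: Bystander: upright battery torch with a 75 x 110 mm foot, 155 mm high. Origin at the centre of its underside.
- flat_nozzle: Bystander: grey vacuum nozzle 36 x 170 x 34 mm lying on the table. Origin on its underside.
- canister_tall: Bystander: clear food canister with white lid, 104 x 104 x 210 mm. Origin at the centre of its underside.
- canister_low: Bystander: clear food canister with white lid, 104 x 104 x 130 mm. Origin at the centre of its underside.
Mind the look-alikes: they are no part of the job. What is shaped like the tube but orange or red is not meant.

How it is judged:
On the way, in this order (a step that is already met when the one before it is completed fails the run):
1. the tube is seated in both clips, not yet touching the end stop (x of tube in the frame of dock between -0.003 and 0.003 m and z of tube in the frame of dock between 0.057 and 0.063 m and angle between the y axis of tube and the y axis of dock, either way round below 0.05 rad and y of tube_front in the frame of dock between 0.077 and 0.15 m and contact force between tube and end_stop below 0.1 N), for 0.2 s.
2. the tube, seated, pushes the plunger in with at least 4 N (x of tube in the frame of dock between -0.003 and 0.003 m and z of tube in the frame of dock between 0.057 and 0.063 m and angle between the y axis of tube and the y axis of dock, either way round below 0.05 rad and y of tube_front in the frame of dock between 0.077 and 0.15 m and contact force between tube and end_stop above 4 N), for 0.2 s.
At the end, for the whole second after the job is handed in: The tube rests in both clips (axis within 3 mm of the clips' centre line sideways and in height, parallel within 0.05 rad), plain end towards the end stop and still bearing on the plunger (over 0.5 N), at rest and released (x of tube in the frame of dock between -0.003 and 0.003 m and z of tube in the frame of dock between 0.057 and 0.063 m and angle between the y axis of tube and the y axis of dock, either way round below 0.05 rad and y of tube_front in the frame of dock between 0.077 and 0.15 m and contact force between tube and end_stop above 0.5 N and linear speed of tube below 0.01 m/s); the robot touches nothing.
It fails at once if the plunger is rammed: more than 16 N between the tube and the end stop (contact force between tube and end_stop above 16 N).
It fails at once if the tube is rammed into the rail: more than 55 N summed over all contacts between the tube and the storage rail, clip squeeze (about 20 N) included (contact force between tube and dock above 55 N).
It fails at once if a bystander is moved by more than 20 mm (distance of any of tape_roll, small_jar, dust_brush, torch, flat_nozzle, canister_tall, canister_low from where it was at the start of the episode above 0.02 m).
It also fails if it takes over 70 s, if anything falls off the work surface, if the arm or the gripper's body presses on something with over 40 N, if the wrist force passes 120 N, or if a joint passes its speed limit or range.

## Working session

There is one attempt and no reset: what is moved stays moved. The work goes in short steps, Python scripts to look and compute and a tool call to move; the robot and the scene stay as the last step left them, time stands still between calls to the robot, and variables do not carry over. Pictures are saved under pics/ and viewed, at most 10 in all, crops included, and the job is handed in when it is done.

Besides the shell and the picture viewer there is one more tool, called after "Request:" as a command line: name --pt "numbers of a row" for each row, then --argument value for the rest. carry_out: Moves the arm, as the interface text tells. Its arguments: {"type":"object","properties":{"plan":{"type":"array","items":{"type":"array","items":{"type":"number"}}}},"required":["plan"]}

```bash
mkdir -p pics; cat > h.py <<'E'
import numpy as np, cv2
from station import monitor, read_camera, manip, nets
def ray(p,rc):
    r,c=rc; V=np.array(p["view"]); R=V[:3,:3]; o=-R.T@V[:3,3]
    d=R.T@np.array([(c-p["cx"])/p["fx"],-(r-p["cy"])/p["fy"],-1.]); return o,d
def at(p,rc,z):
    o,d=ray(p,rc); return o+d*(z-o[2])/d[2]
def proj(p,X):
    V=np.array(p["view"]); q=V[:3,:3]@np.array(X)+V[:3,3]
    return [p["cy"]-p["fy"]*q[1]/-q[2], p["cx"]+p["fx"]*q[0]/-q[2]]
def save(p,n,s=1,crop=None):
    im=p["image"][:,:,::-1]
    if crop: a,b,c,d=crop; im=im[a:b,c:d]
    cv2.imwrite("pics/"+n,cv2.resize(im,None,fx=s,fy=s,interpolation=cv2.INTER_CUBIC))
E
python3 - <<'E'
from h import *
print({k:(v if k!='view' else 0) for k,v in read_camera("top").items() if k not in('image','view')})
Z=dict(tube=.035,tube_front=.035,cradle=0,dock=0,clip_rear=.06,clip_front=.06,end_stop=.018,stop_axis=.06,torch=0,canister_tall=0,canister_low=0,small_jar=0,flat_nozzle=0)
for cam in("top","scene"):
    p=read_camera(cam); save(p,cam+"0.png",1.25)
    for n,z in Z.items():
        print(cam,n,[(np.round(t["centre"]).tolist(),round(t["confidence"],2),np.round(at(p,t["centre"],z)[:2],3).tolist()) for t in nets.tip_of(n,p)[:3]])
s=monitor.sense();print(s["tool_pos"],s["eef_rot"],s["wrist_force"],s["gripper_width"])
E
```

```text
{'fx': 459.96644668331265, 'fy': 459.96644668331265, 'cx': 312.27780725455904, 'cy': 193.87536310644484, 'shot': 1}
top tube [([196.0, 244.0], 0.87, [0.54, 0.25]), ([177.0, 392.0], 0.61, [0.591, -0.25]), ([259.0, 240.0], 0.56, [0.329, 0.263])]
top tube_front [([275.0, 212.0], 0.75, [0.278, 0.354]), ([195.0, 219.0], 0.66, [0.545, 0.335])]
top cradle [([195.0, 246.0], 0.89, [0.545, 0.247]), ([138.0, 252.0], 0.71, [0.746, 0.229])]
top dock [([176.0, 389.0], 0.77, [0.601, -0.245])]
top clip_rear [([168.0, 411.0], 0.57, [0.614, -0.309])]
top clip_front [([182.0, 372.0], 0.66, [0.573, -0.177])]
top end_stop [([189.0, 344.0], 0.57, [0.557, -0.087]), ([194.0, 219.0], 0.17, [0.551, 0.337])]
top stop_axis [([186.0, 356.0], 0.67, [0.56, -0.126]), ([221.0, 317.0], 0.47, [0.448, 0.006])]
top torch [([139.0, 253.0], 0.64, [0.743, 0.225]), ([195.0, 481.0], 0.34, [0.528, -0.553])]
top canister_tall [([196.0, 481.0], 0.75, [0.525, -0.551]), ([217.0, 161.0], 0.42, [0.478, 0.542])]
top canister_low []
top small_jar [([195.0, 245.0], 0.7, [0.545, 0.253]), ([165.0, 315.0], 0.61, [0.645, 0.008])]
top flat
[... 697 characters left out ...]
0.63, [0.55, -0.106])]
scene stop_axis [([180.0, 293.0], 0.66, [0.575, -0.126])]
scene torch [([293.0, 326.0], 0.64, [0.746, 0.219])]
scene canister_tall [([127.0, 235.0], 0.71, [0.514, -0.54])]
scene canister_low [([309.0, 490.0], 0.9, [0.466, 0.526]), ([224.0, 306.0], 0.74, [0.629, -0.003])]
scene small_jar [([229.0, 305.0], 0.88, [0.644, 0.013])]
scene flat_nozzle [([252.0, 267.0], 0.88, [0.779, 0.009]), ([308.0, 489.0], 0.43, [0.467, 0.524])]
[ 0.23484307 -0.46954646  0.23128764] [[ 8.94360393e-01  4.47347167e-01 -5.15867239e-06]
 [ 4.47347167e-01 -8.94360392e-01  2.53501883e-05]
 [ 6.72662266e-06 -2.49799219e-05 -1.00000000e+00]] [ 0.81988942 -0.74892125  0.77805851] 0.08552133598307148
```

View pics/top0.png

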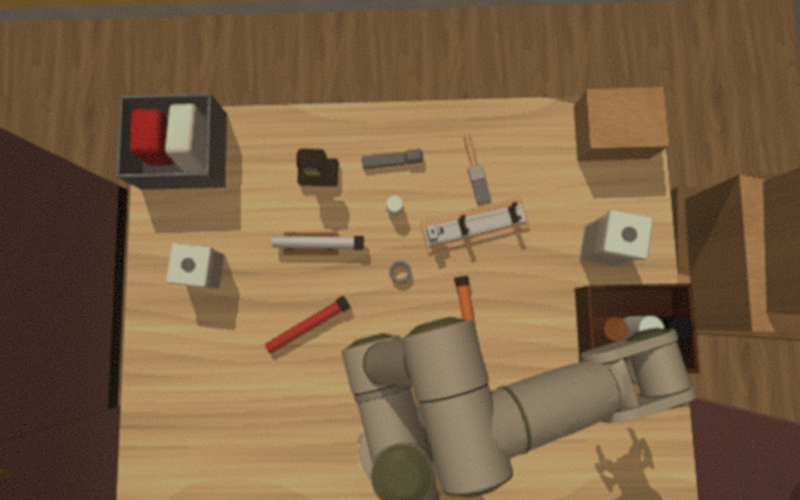

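View pics/scene0.png

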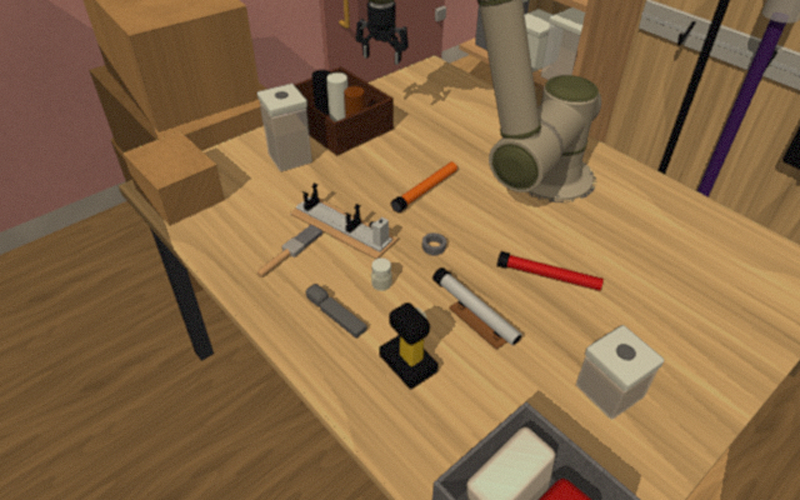

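The silver tube lies in the cradle at about row 194, col 255 in the top image. Its collar is on the right (-y) and its plain end on the left (+y).

Things that could be taken for it (top pixels):
- The red tube at (259, 245).
- The orange tube at (240, 371).
- The white and orange cylinders in the box at (262, 510).

I choose the silver one. Next is one close crop and a check of the wrist camera mount.

```bash
cat >> h.py <<'E'
def delta(target,yaw):
    s=monitor.sense(); R=np.array(s["eef_rot"]); d=R.T@(np.array(target)-s["tool_pos"])
    y=np.arctan2(R[1,0],R[0,0]); a=-(np.degrees(yaw-y)+180)%360-180
    a=(-np.degrees(yaw-y)+180)%360-180
    print("t",round(s["time_s"],2),"tool-frame shift mm",np.round(d*1e3,1),"turn az deg",round(a,2),"tilt",np.round(R[:2,2],4))
    c,sn=np.cos(yaw),np.sin(yaw); Rf=np.array([[c,sn,0],[sn,-c,0],[0,0,-1.]])
    print("after turn: shift mm",np.round(Rf.T@(np.array(target)-s["tool_pos"])*1e3,1))
E
python3 - <<'E'
from h import *
p=read_camera("wrist"); V=np.array(p["view"]); s=monitor.sense(); R=np.array(s["eef_rot"])
o=-V[:3,:3].T@V[:3,3]; print("cam in tool",R.T@(o-s["tool_pos"])); print("cam axes in tool\n",R.T@V[:3,:3].T, p["fx"])
t=read_camera("top"); 
save(t,"crop0.png",3,(150,240,205,435))
delta([.575,-.215,.30],np.radians(104))
E
```

```text
cam in tool [ 0.07474219  0.00069829 -0.14285983]
cam axes in tool
 [[-8.51966154e-05  9.57110923e-01  2.89721716e-01]
 [ 9.99999899e-01 -4.62651741e-05  4.46903021e-04]
 [ 4.41139789e-04  2.89721725e-01 -9.57110823e-01]] 342.6631139639687
t 1.55 tool-frame shift mm [418.1 -75.5 -68.7] turn az deg -77.43 tilt [-0.  0.]
after turn: shift mm [164.7 391.6 -68.7]
```

View pics/crop0.png

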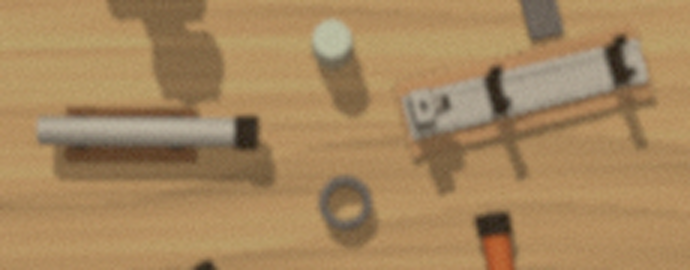

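The crop confirms it: a silver tube with a black collar on the right, at crop pixels (145, 130). The dock has its end stop on the left at (430, 107). I move above the dock to measure it with the wrist camera.

Request:
carry_out --pt "-1 0 0 -0.01 0 0 -10" --pt "-1 0 0 -0.01 0 0 -10" --pt "-1 0 0 -0.01 0 0 -10" --pt "-1 0 0 -0.01 0 0 -10" --pt "-1 0 0 -0.01 0 0 -10" --pt "-1 0 0 -0.01 0 0 -10" --pt "-1 0 0 -0.01 0 0 -10" --pt "-1 0 0 0 0 0 -7.4"

```text
time_s: 2.55
tool_pos: [0.2349, -0.4698, 0.302]
eef_rot: [[-0.246, 0.969, 0.0], [0.969, 0.246, -0.001], [-0.001, -0.0, -1.0]]
wrist_force: [-0.4, -0.1, -0.3]
gripper_width: 0.0851
finger_force: 0.0
```

Request:
carry_out --pt "-1 0.02 0.05 0 0 0 0" --pt "-1 0.02 0.05 0 0 0 0" --pt "-1 0.02 0.05 0 0 0 0" --pt "-1 0.02 0.05 0 0 0 0" --pt "-1 0.02 0.05 0 0 0 0" --pt "-1 0.02 0.05 0 0 0 0" --pt "-1 0.02 0.05 0 0 0 0" --pt "-1 0 0.04 0 0 0 0"

```text
time_s: 3.55
tool_pos: [0.5811, -0.2375, 0.3016]
eef_rot: [[-0.243, 0.97, 0.0], [0.97, 0.243, -0.0], [-0.0, 0.0, -1.0]]
wrist_force: [-0.5, -0.7, 0.8]
gripper_width: 0.0856
finger_force: 0.0
```

Request:
carry_out --pt "-1 0 0 0 0 0 0" --pt "-1 0 0 0 0 0 0"

```text
time_s: 3.8
tool_pos: [0.579, -0.2398, 0.3012]
eef_rot: [[-0.241, 0.97, -0.001], [0.97, 0.241, 0.0], [0.0, -0.0, -1.0]]
wrist_force: [-1.1, -0.6, 0.3]
gripper_width: 0.0855
finger_force: 0.0
```

```bash
python3 - <<'E'
from h import *
p=read_camera("wrist"); save(p,"w_dock.png",1.25)
Z=dict(dock=0,clip_rear=.06,clip_front=.06,end_stop=.018,stop_axis=.06)
for n,z in Z.items():
    print(n,[(np.round(t["centre"]).tolist(),round(t["confidence"],2),np.round(at(p,t["centre"],z)[:2],4).tolist()) for t in nets.tip_of(n,p)[:3]])
s=monitor.sense();print(s["tool_pos"],s["wrist_force"],s["time_s"])
E
```

```text
dock [([162.0, 328.0], 0.57, [0.594, -0.2462])]
clip_rear [([224.0, 332.0], 0.65, [0.6128, -0.3079])]
clip_front []
end_stop [([23.0, 337.0], 0.73, [0.5631, -0.0881])]
stop_axis [([164.0, 331.0], 0.67, [0.5932, -0.2368])]
[ 0.57905504 -0.23991123  0.30165774] [ 1.2982636   0.07654882 -0.40300997] 4.1
```

View pics/w_dock.png

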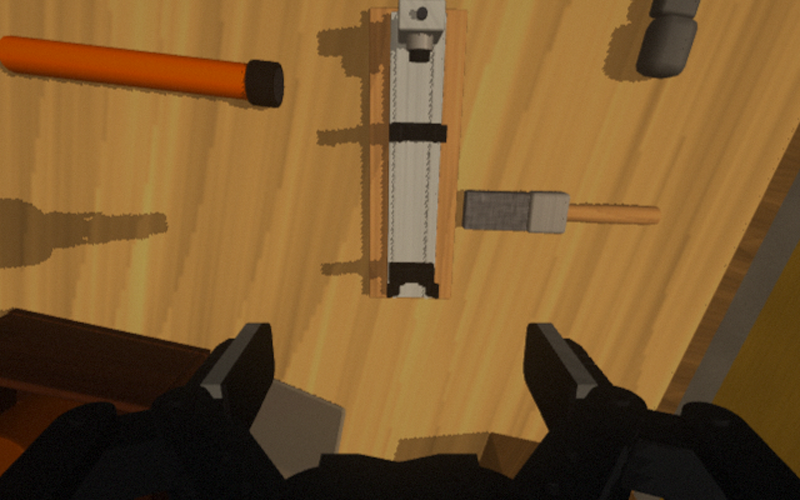

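The wrist picture shows the dock nearly upright in the image. In view pixels, the end stop is at (420, 30), the plunger at (420, 55), the front clip at (418, 132) and the rear clip at (412, 272). I fit the rail edges for an accurate axis.

```bash
python3 - <<'E'
from h import *
p=read_camera("wrist"); im=p["image"].astype(int)
hsv=cv2.cvtColor(p["image"],cv2.COLOR_RGB2HSV)
L=[];Rr=[]
for r in list(range(60,98))+list(range(116,205)):
    m=(hsv[r,285:380,1]<60)&(hsv[r,285:380,2]>110)
    c=np.where(m)[0]+285
    if len(c)>15: L.append(at(p,(r,c.min()),.02)[:2]); Rr.append(at(p,(r,c.max()),.02)[:2])
def fit(P):
    P=np.array(P); v=cv2.fitLine(P.astype(np.float32),cv2.DIST_HUBER,0,.0005,.0005).ravel().astype(float); 
    return v if v[1]>0 else np.r_[-v[:2],v[2:]]
a,b=fit(L),fit(Rr); print(a,b)
d=a[:2]/2+b[:2]/2; d/=np.linalg.norm(d); n=np.array([d[1],-d[0]])
print("angles",np.degrees(np.arctan2(a[1],a[0])),np.degrees(np.arctan2(b[1],b[0])),"offsets",a[2:]@n,b[2:]@n)
c0=(a[2:]@n+b[2:]@n)/2
blk=(im.max(2)<45)
for nm,(r0,r1,c0_,c1_) in dict(front=(97,116,295,370),rear=(206,240,295,370)).items():
    rr,cc=np.where(blk[r0:r1,c0_:c1_]); rr+=r0;cc+=c0_
    print(nm,rr.min(),rr.max(),cc.min(),cc.max())
    for r in range(rr.min(),rr.max()+1,2):
        k=cc[rr==r]
        if len(k)>3: 
            q=[at(p,(r,x),.08)[:2] for x in(k.min(),k.max())]; print(r,k.min(),k.max(),"n",np.round([x@n-c0 for x in q],4),"mid",np.round((q[0]+q[1])/2@n-c0,4),"s",round(q[0]@d,4))
print("d",d,"axis offset",c0)
E
```

```text
[-0.22505349  0.9743464   0.56275976 -0.20606995] [-0.22091369  0.97529334  0.61113805 -0.20697396]
angles 103.00602367953375 102.76270454353083 offsets 0.5026403172040125 0.5495989618049393
front 98 112 311 356
98 314 330 n [-0.0202 -0.0039] mid -0.0121 s -0.2923
100 312 354 n [-0.0223  0.0207] mid -0.0008 s -0.2943
102 312 356 n [-0.0222  0.0228] mid 0.0003 s -0.2962
104 312 356 n [-0.0222  0.0229] mid 0.0004 s -0.2982
106 312 356 n [-0.0222  0.023 ] mid 0.0004 s -0.3002
108 312 356 n [-0.0222  0.0231] mid 0.0005 s -0.3022
110 312 355 n [-0.0221  0.0222] mid 0.0 s -0.3042
112 312 355 n [-0.0221  0.0223] mid 0.0001 s -0.3062
rear 210 237 310 350
210 312 345 n [-0.0208  0.0162] mid -0.0023 s -0.4129
212 312 345 n [-0.0208  0.0163] mid -0.0022 s -0.4152
214 312 346 n [-0.0207  0.0176] mid -0.0016 s -0.4176
216 312 346 n [-0.0207  0.0177] mid -0.0015 s -0.42
218 312 346 n [-0.0207  0.0178] mid -0.0015 s -0.4224
220 312 346 n [-0.0206  0.0179] mid -0.0014 s -0.4248
222 312 346 n [-0.0206  0.018 ] mid -0.0013 s -0.4272
224 312 346 n [-0.0206  0.0181] mid -0.0013 s -0.4296
226 312 347 n [-0.0205  0.0193] mid -0.0006 s -0.4321
228 310 350 n [-0.0228  0.0228] mid 0.0 s -0.4346
230 310 350 n [-0.0228  0.0229] mid 0.0001 s -0.437
232 310 349 n [-0.0227  0.0219] mid -0.0004 s -0.4395
234 310 349 n [-0.0227  0.022 ] mid -0.0004 s -0.4419
236 310 349 n [-0.0227  0.0221] mid -0.0003 s -0.4444
d [-0.2229841   0.97482208] axis offset 0.5261196395044758
```

```bash
python3 - <<'E'
from h import *
p=read_camera("wrist"); save(p,"w_dock2.png",4,(0,130,250,420))
E
```

```text
(no output)
```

View pics/w_dock2.png

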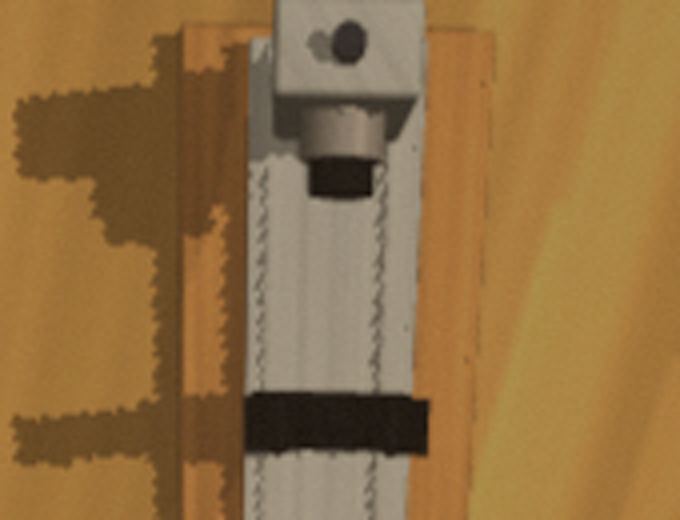

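The lip midpoints agree with the rail axis within 0.5 mm. The clip length and spacing come out at 14 and 140 mm, as specified. Dock origin is about (0.5954, -0.2433) and yaw 102.9°. On to the tube.

Request:
carry_out --pt "-1 0 0 0 0 0 7" --pt "-1 0 0 0 0 0 7" --pt "-1 0.06 -0.004 0 0 0 0" --pt "-1 0.06 -0.004 0 0 0 0" --pt "-1 0.06 -0.004 0 0 0 0" --pt "-1 0.06 -0.004 0 0 0 0" --pt "-1 0.06 -0.004 0 0 0 0" --pt "-1 0.06 -0.004 0 0 0 0"

```text
time_s: 5.2
tool_pos: [0.5552, 0.1223, 0.3015]
eef_rot: [[0.001, 1.0, 0.0], [1.0, -0.001, 0.0], [0.0, 0.0, -1.0]]
wrist_force: [0.8, 0.2, 0.9]
gripper_width: 0.0852
finger_force: 0.0
```

Request:
carry_out --pt "-1 0.06 -0.004 0 0 0 0" --pt "-1 0.05 -0.004 0 0 0 0" --pt "-1 0 0 0 0 0 0" --pt "-1 0 0 0 0 0 0" --pt "-1 0 0 0 0 0 0"

```text
time_s: 5.82
tool_pos: [0.548, 0.2294, 0.3014]
eef_rot: [[0.002, 1.0, 0.0], [1.0, -0.002, -0.0], [-0.0, 0.0, -1.0]]
wrist_force: [-0.3, 0.1, -0.1]
gripper_width: 0.0853
finger_force: 0.0
```

```bash
python3 - <<'E'
from h import *
p=read_camera("wrist"); save(p,"w_tube.png",1.25)
for n,z in dict(tube=.035,tube_front=.035,cradle=0).items():
    print(n,[(np.round(t["centre"]).tolist(),round(t["confidence"],2),np.round(at(p,t["centre"],z)[:2],4).tolist()) for t in nets.tip_of(n,p)[:3]])
s=monitor.sense();print(s["tool_pos"],s["eef_rot"],s["time_s"])
E
```

```text
tube [([123.0, 127.0], 0.91, [0.3246, 0.2721]), ([147.0, 316.0], 0.88, [0.546, 0.2441])]
tube_front [([50.0, 78.0], 0.92, [0.2837, 0.3513]), ([62.0, 320.0], 0.83, [0.5509, 0.3382])]
cradle [([144.0, 318.0], 0.75, [0.5485, 0.2423])]
[0.54790291 0.2298287  0.30138459] [[ 1.52724882e-03  9.99998827e-01  1.18374675e-04]
 [ 9.99998834e-01 -1.52724913e-03  2.53059170e-06]
 [ 2.71137635e-06  1.18370672e-04 -9.99999993e-01]] 6.025
```

View pics/w_tube.png

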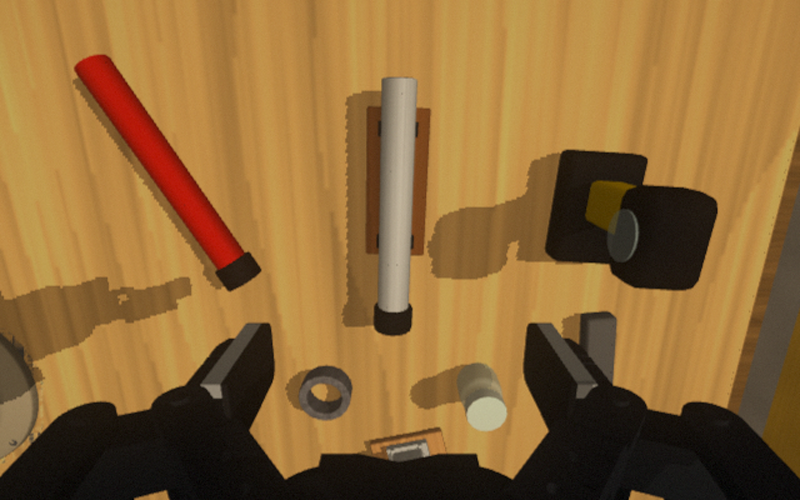

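The silver tube runs along view column about 398, with its front end at row 78 and its collar at row 318. I fit its edges.

```bash
python3 - <<'E'
from h import *
p=read_camera("wrist"); hsv=cv2.cvtColor(p["image"],cv2.COLOR_RGB2HSV)
M=[];W=[]
for r in range(70,238,2):
    c=np.where((hsv[r,295:345,1]<60)&(hsv[r,295:345,2]>60))[0]+295
    if len(c)>10:
        q=[at(p,(r,x),.035)[:2] for x in(c.min()-.5,c.max()+.5)]; M.append((q[0]+q[1])/2); W.append(q[1][0]-q[0][0])
M=np.array(M); v=cv2.fitLine(M.astype(np.float32),cv2.DIST_HUBER,0,.0005,.0005).ravel().astype(float)
if v[1]<0: v[:2]*=-1
print("yaw",np.degrees(np.arctan2(v[1],v[0])),"width",np.median(W),"n",len(M))
col=(hsv[:,310:326,1]<60)&(hsv[:,310:326,2]>60); rows=np.where(col.sum(1)>10)[0]; rows=rows[(rows>40)&(rows<260)]; print("rows",rows.min(),rows.max())
# camera ahead/behind: front end top edge z=.051
for z in(.051,.035,.019): print(z,at(p,(rows.min()-.5,318),z)[:2], at(p,(rows.max()+.5,315),z)[:2])
f=at(p,(rows.min()-.5,318),.045)[1]; y=f-.095; x=v[2]+(y-v[3])*v[0]/v[1]
print("front",f,"origin",x,y,"camera",(-np.array(p["view"])[:3,:3].T@np.array(p["view"])[:3,3]))
delta([x,y,.03],np.arctan2(v[1],v[0]))
E
```

```text
yaw 87.59695748159706 width 0.026007888230567933 n 84
rows 64 248
0.051 [0.54832033 0.33619434] [0.54406934 0.11979768]
0.035 [0.54828829 0.33752748] [0.54386435 0.11232639]
0.019 [0.54825626 0.33886063] [0.54365936 0.10485511]
front 0.3366942659712394 origin 0.5489140827074117 0.2416942659712394 camera [0.54910769 0.30342809 0.4442505 ]
t 6.08 tool-frame shift mm [ 11.7   1.  271.4] turn az deg 2.33 tilt [ 0. -0.]
after turn: shift mm [ 11.7   0.6 271.4]
```

```bash
python3 - <<'E'
from h import *
p=read_camera("wrist"); im=p["image"].astype(int); hsv=cv2.cvtColor(p["image"],cv2.COLOR_RGB2HSV).astype(int)
for r in (70,150,215): print(r,[(c,*im[r,c],hsv[r,c,1]) for c in list(range(299,311))+list(range(325,341))])
for k in(245,255): print(k,[(c,im[k,c].max()) for c in range(293,336)])
E
```

```text
70 [(299, np.int64(192), np.int64(143), np.int64(70), np.int64(162)), (300, np.int64(193), np.int64(144), np.int64(74), np.int64(157)), (301, np.int64(194), np.int64(147), np.int64(74), np.int64(158)), (302, np.int64(192), np.int64(146), np.int64(71), np.int64(161)), (303, np.int64(193), np.int64(148), np.int64(73), np.int64(159)), (304, np.int64(193), np.int64(148), np.int64(75), np.int64(156)), (305, np.int64(134), np.int64(104), np.int64(62), np.int64(137)), (306, np.int64(100), np.int64(86), np.int64(67), np.int64(84)), (307, np.int64(104), np.int64(92), np.int64(76), np.int64(69)), (308, np.int64(108), np.int64(96), np.int64(82), np.int64(61)), (309, np.int64(109), np.int64(98), np.int64(81), np.int64(66)), (310, np.int64(121), np.int64(106), np.int64(89), np.int64(67)), (325, np.int64(179), np.int64(165), np.int64(140), np.int64(56)), (326, np.int64(179), np.int64(164), np.int64(140), np.int64(56)), (327, np.int64(177), np.int64(164), np.int64(140), np.int64(53)), (328, np.int64(174), np.int64(161), np.int64(138), np.int64(53)), (329, np.int64(172), np.int64(157), np.int64(135)
[... 5572 characters left out ...]
 (303, np.int64(34)), (304, np.int64(39)), (305, np.int64(39)), (306, np.int64(39)), (307, np.int64(37)), (308, np.int64(38)), (309, np.int64(41)), (310, np.int64(42)), (311, np.int64(38)), (312, np.int64(40)), (313, np.int64(38)), (314, np.int64(43)), (315, np.int64(39)), (316, np.int64(42)), (317, np.int64(39)), (318, np.int64(40)), (319, np.int64(39)), (320, np.int64(41)), (321, np.int64(40)), (322, np.int64(39)), (323, np.int64(37)), (324, np.int64(40)), (325, np.int64(40)), (326, np.int64(37)), (327, np.int64(37)), (328, np.int64(43)), (329, np.int64(106)), (330, np.int64(180)), (331, np.int64(193)), (332, np.int64(195)), (333, np.int64(194)), (334, np.int64(195)), (335, np.int64(193))]
```

```bash
python3 - <<'E'
from h import *
p=read_camera("wrist"); P=[np.array(at(p,(r,c),.036)[:2]) for r,c in((70,319.4),(150,316.95),(215,315.35))]
w=[at(p,(r,b),.036)[0]-at(p,(r,a),.036)[0] for r,a,b in((70,305.2,333.7),(150,303.6,330.3))]; print(w)
d=P[0]-P[2]; yaw=np.arctan2(d[1],d[0]); y=.3367-.095; x=P[2][0]+(y-P[2][1])*d[0]/d[1]
print(P,np.degrees(yaw),x,y)
delta([x,y,.018],yaw)
E
```

```text
[np.float64(0.03184360593748847), np.float64(0.03185072009173162)]
[array([0.54969849, 0.33095623]), array([0.54672062, 0.24145266]), array([0.54448023, 0.15929453])] 88.25882962625411 0.5469852361623111 0.2417
t 6.17 tool-frame shift mm [ 11.5  -0.8 283.3] turn az deg 1.69 tilt [-0.  0.]
after turn: shift mm [ 11.4  -1.2 283.3]
```

Request:
carry_out --pt "-1 0.0115 -0.001 0.05 0 0 1.7" --pt "-1 0 0 0.055 0 0 0" --pt "-1 0 0 0.055 0 0 0" --pt "-1 0 0 0.05 0 0 0" --pt "-1 0 0 0.04 0 0 0" --pt "-1 0 0 0.025 0 0 0" --pt "-1 0 0 0.012 0 0 0" --pt "-1 0 0 0 0 0 0"

```text
time_s: 7.18
tool_pos: [0.5467, 0.242, 0.0142]
eef_rot: [[0.03, 1.0, -0.0], [1.0, -0.03, -0.0], [-0.0, -0.0, -1.0]]
wrist_force: [0.1, 0.3, 0.2]
gripper_width: 0.0853
finger_force: 0.0
```

Request:
carry_out --pt "0.2 0 0 0 0 0 0" --pt "0.2 0 0 0 0 0 0" --pt "1 0 0 0 0 0 0" --pt "1 0 0 0 0 0 0" --pt "1 0 0 0 0 0 0" --pt "1 0 0 0 0 0 0"

```text
time_s: 7.92
tool_pos: [0.5458, 0.2421, 0.0151]
eef_rot: [[0.03, 1.0, -0.002], [1.0, -0.03, -0.0], [-0.0, -0.002, -1.0]]
wrist_force: [-7.3, -0.5, 8.2]
gripper_width: 0.0302
finger_force: 58.7
```

Request:
carry_out --pt "1 0 0 -0.005 0 0 0" --pt "1 0 0 -0.01 0 0 0" --pt "1 0 0 -0.03 0 0 0" --pt "1 0 0 -0.05 0 0 0" --pt "1 0 0 -0.05 0 0 0" --pt "1 0 0 -0.04 0 0 0" --pt "1 0 0 0 0 0 0" --pt "1 0 0 0 0 0 0"

```text
time_s: 8.93
tool_pos: [0.5463, 0.2418, 0.1985]
eef_rot: [[0.03, 1.0, -0.001], [1.0, -0.03, -0.0], [-0.0, -0.001, -1.0]]
wrist_force: [-0.0, -0.1, -1.9]
gripper_width: 0.0302
finger_force: 59.6
```

```bash
python3 - <<'E'
from h import *
s=monitor.sense(); print({k:np.round(s[k],3).tolist() for k in("tool_pos","wrist_force","moment","gripper_width","finger_force")})
p=read_camera("wrist"); save(p,"w_held.png",1)
print("before tool: tube seen in wrist; dock target")
d=np.array([-.22298,.97482]); o=np.array([.5954,-.2433])
delta([o[0],o[1],.2],np.arctan2(d[1],d[0]))
E
```

```text
{'tool_pos': [0.546, 0.242, 0.199], 'wrist_force': [-0.021, -0.115, -1.856], 'moment': [0.061, -0.018, 0.034], 'gripper_width': 0.03, 'finger_force': 59.561}
before tool: tube seen in wrist; dock target
t 8.97 tool-frame shift mm [-483.4   63.9   -1.8] turn az deg -14.62 tilt [-0.0023 -0.0005]
after turn: shift mm [-483.9  -60.2   -2. ]
```

View pics/w_held.png

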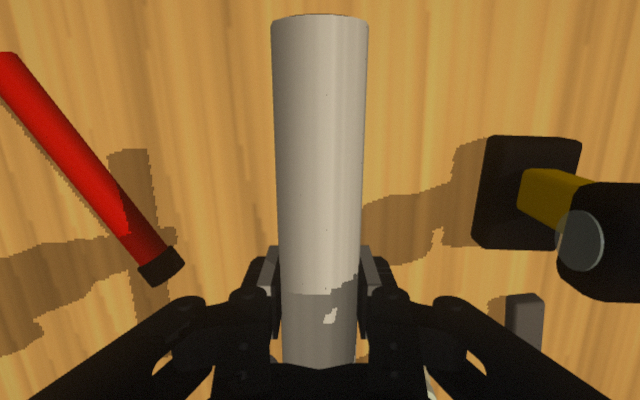

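The held tube fills view columns 272–368 at its front end (row 18), straight along the tool. I recover its axis in the tool frame from the two silhouette planes.

```bash
cat > axis.py <<'E'
from h import *
def tube_axis():
    p=read_camera("wrist"); s=monitor.sense(); hsv=cv2.cvtColor(p["image"],cv2.COLOR_RGB2HSV).astype(int); S=hsv[:,:,1]
    N=[]; V=np.array(p["view"]); R=np.array(s["eef_rot"])
    for side in(0,1):
        D=[];
        for r in range(40,225,5):
            row=S[r]; c=320
            while row[c]<105: c+= 1 if side else -1
            a=c-(1 if side else -1); f=(105-row[a])/(row[c]-row[a]); c=a+(c-a)*f
            d=ray(p,(r,c))[1]; D.append(R.T@(d/np.linalg.norm(d)))
        D=np.array(D)
        for _ in range(3):
            n=np.linalg.svd(D)[2][2]; e=abs(D@n); D=D[e<=max(np.percentile(e,90),1e-9)]
        print("edge rms px",np.sqrt(np.mean((D@n)**2))*p["fx"],len(D)); N.append(n)
    u=np.cross(*N); u/=np.linalg.norm(u); u*=np.sign(u[0])
    cam=R.T@(-V[:3,:3].T@V[:3,3]-np.array(s["tool_pos"]))
    ins=R.T@ray(p,(130,322))[1]
    A=np.array([N[0]*np.sign(N[0]@ins),N[1]*np.sign(N[1]@ins),u]); q=np.linalg.solve(A,[.016,.016,0])
    pt=cam+q; pt=pt-u*pt[0]/u[0]
    fr=np.where(S[10:40,320]<105)[0][0]+10
    d=R.T@ray(p,(fr,320))[1]; t=(pt[2]-.014-cam[2])/d[2]; fx=(cam+d*t)[0]
    print("axis at tool x=0: y,z mm",pt[1:]*1e3,"dir",u,"yaw in tool deg",np.degrees(u[1]),"pitch",np.degrees(u[2]),"front x mm",fx*1e3, "row",fr)
    return pt,u,fx
if __name__=="__main__": tube_axis()
E
python3 axis.py
```

```text
edge rms px 0.04218735865403878 26
edge rms px 0.05829251124321796 26
axis at tool x=0: y,z mm [  1.15442177 -18.26493377] dir [ 9.99991798e-01  9.91685827e-04 -3.92686120e-03] yaw in tool deg 0.0568194124876188 pitch -0.2249925736613429 front x mm 96.26473260939797 row 14
```

Request:
carry_out --pt "1 0 0 0 0 0 -7.3" --pt "1 0 0 0 0 0 -7.3" --pt "1 -0.055 -0.007 0 0 0 0" --pt "1 -0.055 -0.007 0 0 0 0" --pt "1 -0.055 -0.007 0 0 0 0" --pt "1 -0.055 -0.007 0 0 0 0" --pt "1 -0.055 -0.007 0 0 0 0" --pt "1 -0.055 -0.007 0 0 0 0"

```text
time_s: 10.02
tool_pos: [0.5789, -0.0908, 0.1982]
eef_rot: [[-0.223, 0.975, -0.002], [0.975, 0.223, 0.001], [0.001, -0.002, -1.0]]
wrist_force: [-0.2, -0.4, -2.0]
gripper_width: 0.0305
finger_force: 59.6
```

Request:
carry_out --pt "1 -0.055 -0.007 0 0 0 0" --pt "1 -0.055 -0.007 0 0 0 0" --pt "1 -0.04 -0.004 0 0 0 0" --pt "1 0 0 0 0 0 0" --pt "1 0 0 0 0 0 0" --pt "1 0 0 0 0 0 0"

```text
time_s: 10.78
tool_pos: [0.5953, -0.2381, 0.1991]
eef_rot: [[-0.224, 0.975, -0.0], [0.975, 0.224, 0.0], [0.001, -0.0, -1.0]]
wrist_force: [-0.3, -0.7, -2.9]
gripper_width: 0.0304
finger_force: 59.7
```

```bash
python3 - <<'E'
from axis import *
s=monitor.sense(); print({k:np.round(s[k],4).tolist() for k in("tool_pos","wrist_force","time_s")})
delta([.5954,-.2433,.12],np.arctan2(.97482,-.22298))
E
```

```text
{'tool_pos': [0.5953, -0.2381, 0.1991], 'wrist_force': [-0.2859, -0.6901, -2.9127], 'time_s': 10.775}
t 10.78 tool-frame shift mm [-5.1 -1.  79.1] turn az deg 0.07 tilt [-0.0004  0.0004]
after turn: shift mm [-5.1 -1.  79.1]
```

Request:
carry_out --pt "1 -0.006 -0.002 0.03 0 0 0" --pt "1 0 0 0.03 0 0 0" --pt "1 0 0 0.03 0 0 0" --pt "1 0 0 0.02 0 0 0" --pt "1 0 0 0 0 0 0" --pt "1 0 0 0 0 0 0" --pt "1 0 0 0 0 0 0"

```text
time_s: 11.65
tool_pos: [0.595, -0.2457, 0.0905]
eef_rot: [[-0.223, 0.975, 0.002], [0.975, 0.223, -0.001], [-0.001, 0.001, -1.0]]
wrist_force: [-0.3, 0.4, -1.6]
gripper_width: 0.0307
finger_force: 59.7
```

```bash
python3 - <<'E'
from axis import *
s=monitor.sense(); print({k:np.round(s[k],4).tolist() for k in("tool_pos","wrist_force","moment","time_s")})
delta([.5954,-.2433,.0417],np.arctan2(.97482,-.22298))
pt,u,fx=tube_axis()
R=np.array(s["eef_rot"]);T=np.array(s["tool_pos"]); d=np.array([-.22298,.97482]);n=np.array([d[1],-d[0]]);o=np.array([.5954,-.2433])
for x in(-.07,.07):
    q=(T+R@(pt+u*x))[:2]-o; print("axis in dock: x,y mm",q@n*1e3,q@d*1e3, "z",(T+R@(pt+u*x))[2]*1e3)
p=read_camera("wrist"); save(p,"w_over.png",1)
# plunger from first dock picture
c,sn=-.241,.9705; R0=np.array([[c,sn,0],[sn,-c,0],[0,0,-1.]]); T0=np.array([.57905,-.23991,.30166])
C=T0+R0@np.array([.07474,.0007,-.14286]); Ac=np.array([[0,.95711,.28972],[1,0,0.0004],[.00044,.28972,-.95711]])
for r in (48,49,50):
  dd=R0@Ac@np.array([(335-p["cx"])/p["fx"],-(r-p["cy"])/p["fy"],-1]); 
  for z in(.0515,.06): q=(C+dd*(z-C[2])/dd[2])[:2]-o; print("plunger row",r,z,q@n,q@d)
E
```

```text
{'tool_pos': [0.595, -0.2457, 0.0905], 'wrist_force': [-0.26, 0.3925, -1.622], 'moment': [0.1015, -0.006, -0.0207], 'time_s': 11.65}
t 11.65 tool-frame shift mm [ 2.3  0.8 48.8] turn az deg 0.0 tilt [ 0.0016 -0.0011]
after turn: shift mm [ 2.2  0.9 48.8]
edge rms px 0.07498013480754766 26
edge rms px 0.028043013163522836 26
axis at tool x=0: y,z mm [  1.13878794 -18.42761562] dir [ 0.99998609  0.00105695 -0.0051666 ] yaw in tool deg 0.06055854928801893 pitch -0.2960246169799292 front x mm 96.99793932819767 row 10
axis in dock: x,y mm 0.14872453754000625 -72.21844536611796 z 108.71602274215545
axis in dock: x,y mm 0.28414082121074197 67.78009012730041 z 109.24169815059544
plunger row 48 0.0515 0.0002659287806511628 0.1298925250171379
plunger row 48 0.06 -8.299403411334241e-05 0.12884999650152784
plunger row 49 0.0515 0.000297277088189049 0.12891763196490902
plunger row 49 0.06 -5.232370890219139e-05 0.1278961878494413
plunger row 50 0.0515 0.000328674335563074 0.12794121694515032
plunger row 50 0.06 -2.1605502296259305e-05 0.12694089014602258
```

View pics/w_over.png

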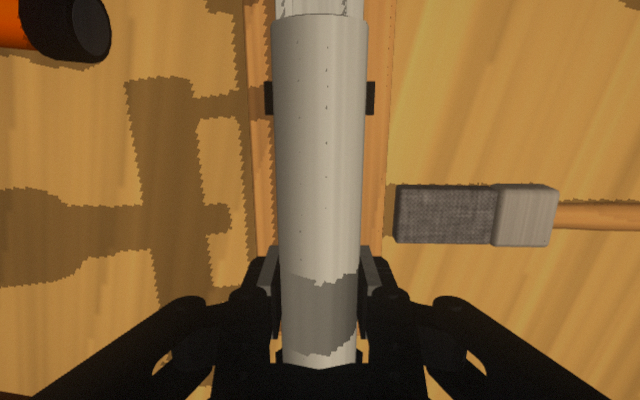

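The tube sits centred over the front clip, with lips at columns 265–275 and 367–376. The lateral error is about 0.2 mm and the gap to the plunger about 33 mm. I descend slowly.

Request:
carry_out --pt "1 0 0 0.01 0 0 0" --pt "1 0 0 0.009 0 0 0" --pt "1 0 0 0.005 0 0 0" --pt "1 0 0 0.002 0 0 0" --pt "1 0 0 0.002 0 0 0" --pt "1 0 0 0.001 0 0 0" --pt "1 0 0 0 0 0 0"

```text
time_s: 12.62
tool_pos: [0.5952, -0.2459, 0.0622]
eef_rot: [[-0.223, 0.975, 0.002], [0.975, 0.223, -0.001], [-0.002, 0.002, -1.0]]
wrist_force: [-2.5, 2.1, 9.7]
gripper_width: 0.0303
finger_force: 61.0
```

Request:
carry_out --pt "1 0 0 0.0015 0 0 0" --pt "1 0 0 0.0015 0 0 0" --pt "1 0 0 0 0 0 0"

```text
time_s: 13.0
tool_pos: [0.5961, -0.2466, 0.0607]
eef_rot: [[-0.223, 0.975, 0.005], [0.975, 0.223, -0.003], [-0.004, 0.004, -1.0]]
wrist_force: [-1.8, 0.8, 15.2]
gripper_width: 0.0303
finger_force: 61.5
```

Request:
carry_out --pt "1 0 0 0.0015 0 0 0" --pt "1 0 0 0.0015 0 0 0" --pt "1 0 0 0 0 0 0"

```text
time_s: 13.38
tool_pos: [0.596, -0.247, 0.0575]
eef_rot: [[-0.223, 0.975, 0.005], [0.975, 0.223, -0.004], [-0.005, 0.004, -1.0]]
wrist_force: [-0.9, -1.0, 14.4]
gripper_width: 0.0305
finger_force: 61.4
```

```bash
python3 - <<'E'
from h import *
s=monitor.sense(); print({k:np.round(s[k],4).tolist() for k in("tool_pos","wrist_force","moment","time_s")})
delta([.5954,-.2433,.0417],np.arctan2(.97482,-.22298))
E
```

```text
{'tool_pos': [0.596, -0.247, 0.0575], 'wrist_force': [-0.8635, -0.9811, 14.3907], 'moment': [0.078, 0.1808, 0.0095], 'time_s': 13.375}
t 13.38 tool-frame shift mm [ 3.8  0.2 15.8] turn az deg -0.02 tilt [ 0.0049 -0.0037]
after turn: shift mm [ 3.7  0.2 15.8]
```

Request:
carry_out --pt "1 0 0 0.002 0 0 0" --pt "1 0 0 0.002 0 0 0" --pt "1 0 0 0.002 0 0 0" --pt "1 0 0 0 0 0 0"

```text
time_s: 13.88
tool_pos: [0.5951, -0.2463, 0.0493]
eef_rot: [[-0.223, 0.975, 0.002], [0.975, 0.223, -0.002], [-0.002, 0.001, -1.0]]
wrist_force: [1.1, -2.4, 4.1]
gripper_width: 0.0304
finger_force: 60.2
```

Request:
carry_out --pt "1 0 0 0.002 0 0 0" --pt "1 0 0 0.002 0 0 0" --pt "1 0 0 0 0 0 0"

```text
time_s: 14.25
tool_pos: [0.5942, -0.2452, 0.0431]
eef_rot: [[-0.223, 0.975, -0.001], [0.975, 0.223, 0.001], [0.001, -0.001, -1.0]]
wrist_force: [2.2, -1.0, -6.8]
gripper_width: 0.0305
finger_force: 59.7
```

Request:
carry_out --pt "1 0 0 0.001 0 0 0" --pt "1 0 0 0 0 0 0"

```text
time_s: 14.5
tool_pos: [0.5943, -0.2452, 0.0426]
eef_rot: [[-0.223, 0.975, -0.001], [0.975, 0.223, 0.001], [0.001, -0.001, -1.0]]
wrist_force: [1.9, 0.3, -7.2]
gripper_width: 0.0301
finger_force: 59.7
```

```bash
python3 - <<'E'
from axis import *
s=monitor.sense(); print({k:np.round(s[k],4).tolist() for k in("tool_pos","wrist_force","moment","time_s")})
pt,u,fx=tube_axis()
R=np.array(s["eef_rot"]);T=np.array(s["tool_pos"]); d=np.array([-.22298,.97482]);n=np.array([d[1],-d[0]]);o=np.array([.5954,-.2433])
for x in(-.07,.07,fx):
    X=T+R@(pt+u*x); q=X[:2]-o; print("axis in dock: x,y,z mm",q@n*1e3,q@d*1e3,X[2]*1e3)
E
```

```text
{'tool_pos': [0.5943, -0.2452, 0.0426], 'wrist_force': [1.9407, 0.3162, -7.2424], 'moment': [0.0923, -0.2875, -0.0166], 'time_s': 14.5}
edge rms px 0.2684105677100817 26
edge rms px 0.15886625595616288 26
axis at tool x=0: y,z mm [  1.37805265 -33.34830901] dir [ 9.99901950e-01  7.60971612e-04 -1.39825212e-02] yaw in tool deg 0.04360046171718778 pitch -0.8011394537720956 front x mm 93.77698237542009 row 10
axis in dock: x,y,z mm -0.18993480452529082 -71.65561526230898 74.9308593911665
axis in dock: x,y,z mm -0.06245605603219741 68.32793421676065 77.04610444326384
axis in dock: x,y,z mm -0.040805627773846775 92.10212270827911 77.40534833128821
```

Request:
carry_out --pt "1 0 0 0.001 0 0 0" --pt "1 0 0 0 0 0 0"

```text
time_s: 14.8
tool_pos: [0.5945, -0.2454, 0.0421]
eef_rot: [[-0.223, 0.975, -0.0], [0.975, 0.223, 0.0], [0.0, -0.0, -1.0]]
wrist_force: [1.1, 1.0, -5.1]
gripper_width: 0.0304
finger_force: 59.9
```

Request:
carry_out --pt "1 0 0 0.0005 0 0 0" --pt "1 0 0 0 0 0 0"

```text
time_s: 15.05
tool_pos: [0.5946, -0.2455, 0.0418]
eef_rot: [[-0.223, 0.975, -0.0], [0.975, 0.223, 0.0], [0.0, -0.0, -1.0]]
wrist_force: [0.9, 1.3, -3.9]
gripper_width: 0.0302
finger_force: 59.9
```

Vertical force now rises with each step, so the tube stands on the saddles. TCP z is 41.8 mm, which puts the axis at about 60 mm. I slide it slowly.

Request:
carry_out --pt "1 0.001 0 0 0 0 0" --pt "1 0.002 0 0 0 0 0" --pt "1 0.003 0 0 0 0 0" --pt "1 0.003 0 0 0 0 0" --pt "1 0.003 0 0 0 0 0" --pt "1 0.003 0 0 0 0 0" --pt "1 0 0 0 0 0 0"

```text
time_s: 15.92
tool_pos: [0.591, -0.2303, 0.0418]
eef_rot: [[-0.223, 0.975, -0.001], [0.975, 0.223, 0.001], [0.001, -0.0, -1.0]]
wrist_force: [0.5, -0.3, -6.4]
gripper_width: 0.0306
finger_force: 59.9
```

```bash
cat > f.py <<'E'
from h import *
s=monitor.sense(); d=np.array([-.22298,.97482]);n=np.array([d[1],-d[0]]);o=np.array([.5954,-.2433])
T=np.array(s["tool_pos"]);F=np.array(s["wrist_force"]);R=np.array(s["eef_rot"])
print("t",round(s["time_s"],2),"TCP dock x,y,z mm",np.round([(T[:2]-o)@n*1e3,(T[:2]-o)@d*1e3,T[2]*1e3],2),"F x,y,z",np.round([F[:2]@n,F[:2]@d,F[2]],2),"grip",round(s["finger_force"],1),"pitch mrad",np.round(R[:2,2]*1e3,1))
E
python3 f.py
```

```text
t 15.93 TCP dock x,y,z mm [-1.35 13.64 41.76] F x,y,z [ 0.45 -0.38 -6.43] grip 59.9 pitch mrad [-0.6  1. ]
```

Request:
carry_out --pt "1 0.003 0 0 0 0 0" --pt "1 0.003 0 0 0 0 0" --pt "1 0.003 0 0 0 0 0" --pt "1 0.002 0 0 0 0 0"

```text
time_s: 16.42
tool_pos: [0.5888, -0.2201, 0.0419]
eef_rot: [[-0.223, 0.975, 0.0], [0.975, 0.223, -0.0], [-0.0, 0.0, -1.0]]
wrist_force: [1.1, -3.7, -8.4]
gripper_width: 0.0302
finger_force: 59.9
```

```bash
python3 f.py; python3 - <<'E'
from h import *
p=read_camera("wrist"); save(p,"w_slide.png",3,(0,60,220,430))
E
```

```text
t 16.43 TCP dock x,y,z mm [-1.24 24.09 41.89] F x,y,z [ 0.21 -3.83 -8.41] grip 59.9 pitch mrad [ 0.2 -0.2]
```

View pics/w_slide.png

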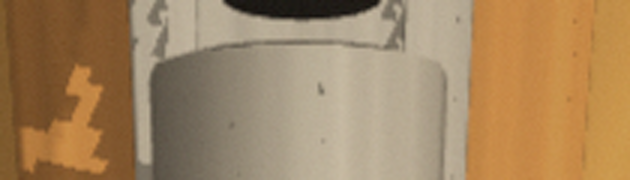

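The crop shows the plunger face's lower edge at row about 6 (crop 18) and the tube's front top edge at row about 14 (crop 42), so a gap remains. I measure it.

```bash
python3 - <<'E'
from h import *
p=read_camera("wrist"); im=p["image"].max(2).astype(int); print(im[0:26,321].tolist())
d=np.array([-.22298,.97482]);o=np.array([.5954,-.2433])
for r,z in((5.5,.0515),(6.5,.0515),(13.5,.076),(14.5,.076)): print(r,z,(at(p,(r,321),z)[:2]-o)@d*1e3)
E
python3 f.py
```

```text
[29, 28, 30, 28, 30, 31, 28, 121, 179, 178, 180, 181, 177, 135, 129, 181, 180, 184, 181, 182, 181, 182, 183, 183, 181, 182]
5.5 0.0515 127.57436118717258
6.5 0.0515 127.26448059217948
13.5 0.076 120.04345775203322
14.5 0.076 119.78747487420355
t 16.52 TCP dock x,y,z mm [-1.24 24.35 41.87] F x,y,z [ 1.29 -2.01 -7.95] grip 59.9 pitch mrad [-0.1  0.4]
```

Request:
carry_out --pt "1 0.001 0 0 0 0 0" --pt "1 0.001 0 0 0 0 0" --pt "1 0.001 0 0 0 0 0"

```text
time_s: 16.9
tool_pos: [0.5882, -0.2174, 0.0419]
eef_rot: [[-0.223, 0.975, 0.0], [0.975, 0.223, -0.0], [-0.0, 0.0, -1.0]]
wrist_force: [2.7, -3.9, -7.5]
gripper_width: 0.0307
finger_force: 59.9
```

```bash
python3 f.py
```

```text
t 16.9 TCP dock x,y,z mm [-1.28 26.87 41.86] F x,y,z [ 1.73 -4.43 -7.47] grip 59.9 pitch mrad [ 0.3 -0.2]
```

Request:
carry_out --pt "1 0.001 0 0 0 0 0" --pt "1 0.001 0 0 0 0 0" --pt "1 0.001 0 0 0 0 0"

```text
time_s: 17.27
tool_pos: [0.5875, -0.2144, 0.0418]
eef_rot: [[-0.223, 0.975, 0.0], [0.975, 0.223, -0.0], [-0.0, 0.0, -1.0]]
wrist_force: [2.4, -4.2, -7.6]
gripper_width: 0.0306
finger_force: 59.9
```

```bash
python3 f.py
```

```text
t 17.27 TCP dock x,y,z mm [-1.29 29.97 41.83] F x,y,z [ 1.4  -4.62 -7.55] grip 59.9 pitch mrad [ 0.2 -0.1]
```

Request:
carry_out --pt "1 0.0005 0 0 0 0 0" --pt "1 0.0005 0 0 0 0 0" --pt "1 0.0005 0 0 0 0 0"

```text
time_s: 17.65
tool_pos: [0.5871, -0.2129, 0.0418]
eef_rot: [[-0.223, 0.975, 0.0], [0.975, 0.223, -0.0], [-0.0, 0.0, -1.0]]
wrist_force: [3.2, -3.9, -7.3]
gripper_width: 0.0302
finger_force: 59.9
```

```bash
python3 f.py
```

```text
t 17.65 TCP dock x,y,z mm [-1.29 31.43 41.83] F x,y,z [ 2.22 -4.53 -7.3 ] grip 59.9 pitch mrad [ 0.1 -0.1]
```

Request:
carry_out --pt "1 0.0005 0 0 0 0 0" --pt "1 0.0005 0 0 0 0 0" --pt "1 0.0005 0 0 0 0 0"

```text
time_s: 18.02
tool_pos: [0.5869, -0.212, 0.0419]
eef_rot: [[-0.223, 0.975, 0.001], [0.975, 0.223, -0.001], [-0.001, 0.0, -1.0]]
wrist_force: [2.3, -6.5, -7.5]
gripper_width: 0.0302
finger_force: 59.9
```

```bash
python3 f.py
```

```text
t 18.02 TCP dock x,y,z mm [-1.3  32.37 41.88] F x,y,z [ 0.81 -6.9  -7.51] grip 59.9 pitch mrad [ 0.7 -1.1]
```

Request:
carry_out --pt "1 0.0005 0 0 0 0 0" --pt "1 0.0005 0 0 0 0 0" --pt "1 0.0005 0 0 0 0 0" --pt "1 0 0 0 0 0 0"

```text
time_s: 18.52
tool_pos: [0.5866, -0.2108, 0.0419]
eef_rot: [[-0.222, 0.975, 0.001], [0.975, 0.222, -0.001], [-0.001, 0.001, -1.0]]
wrist_force: [3.2, -7.6, -8.3]
gripper_width: 0.0302
finger_force: 59.9
```

```bash
python3 f.py
```

```text
t 18.52 TCP dock x,y,z mm [-1.32 33.65 41.89] F x,y,z [ 1.43 -8.11 -8.34] grip 59.9 pitch mrad [ 0.8 -1.3]
```

Request:
carry_out --pt "1 0.0005 0 0 0 0 0" --pt "1 0.0005 0 0 0 0 0" --pt "1 0 0 0 0 0 0"

```text
time_s: 18.9
tool_pos: [0.5864, -0.21, 0.0419]
eef_rot: [[-0.222, 0.975, 0.001], [0.975, 0.222, -0.002], [-0.002, 0.001, -1.0]]
wrist_force: [3.4, -8.4, -9.2]
gripper_width: 0.0305
finger_force: 59.9
```

```bash
python3 f.py
```

```text
t 18.9 TCP dock x,y,z mm [-1.32 34.45 41.93] F x,y,z [ 1.44 -8.96 -9.18] grip 59.9 pitch mrad [ 1.  -1.6]
```

Request:
carry_out --pt "1 0.0005 0 0.0005 0 0 0" --pt "1 0 0 0.0005 0 0 0" --pt "1 0 0 0 0 0 0" --pt "1 0 0 0 0 0 0" --pt "1 0 0 0 0 0 0" --pt "1 0 0 0 0 0 0"

```text
time_s: 19.65
tool_pos: [0.5865, -0.2097, 0.0417]
eef_rot: [[-0.223, 0.975, 0.002], [0.975, 0.223, -0.002], [-0.003, 0.001, -1.0]]
wrist_force: [1.9, -7.2, -2.8]
gripper_width: 0.0306
finger_force: 60.3
```

```bash
python3 f.py
```

```text
t 19.65 TCP dock x,y,z mm [-1.17 34.75 41.7 ] F x,y,z [ 0.25 -7.48 -2.85] grip 60.3 pitch mrad [ 1.6 -2.2]
```

Request:
carry_out --pt "-0.2 0 0 0 0 0 0" --pt "-0.2 0 0 0 0 0 0" --pt "-0.2 0 0 0 0 0 0" --pt "-0.2 0 0 0 0 0 0"

```text
time_s: 20.15
tool_pos: [0.5861, -0.2084, 0.0409]
eef_rot: [[-0.223, 0.975, 0.0], [0.975, 0.223, 0.0], [0.0, 0.0, -1.0]]
wrist_force: [0.8, -0.3, 0.5]
gripper_width: 0.0511
finger_force: 0.0
```

```bash
python3 f.py
```

```text
t 20.15 TCP dock x,y,z mm [-1.26 36.08 40.9 ] F x,y,z [ 0.74 -0.44  0.48] grip 0.0 pitch mrad [0.  0.1]
```

Released cleanly. I retreat straight up, look, and check.

Request:
carry_out --pt "-0.2 0 0 -0.01 0 0 0" --pt "-0.2 0 0 -0.02 0 0 0" --pt "-0.2 0 0 -0.04 0 0 0" --pt "-0.2 0 0 -0.05 0 0 0" --pt "-0.2 0 0 -0.05 0 0 0" --pt "-0.2 0 0 -0.03 0 0 0" --pt "-0.2 0 0 0 0 0 0" --pt "-0.2 0 0 0 0 0 0"

```text
time_s: 21.15
tool_pos: [0.5857, -0.2083, 0.2399]
eef_rot: [[-0.223, 0.975, -0.001], [0.975, 0.223, 0.001], [0.001, -0.001, -1.0]]
wrist_force: [-0.3, 0.3, -0.3]
gripper_width: 0.0514
finger_force: 0.0
```

```bash
python3 f.py; python3 - <<'E'
from h import *
p=read_camera("wrist"); save(p,"w_end.png",1)
im=p["image"].max(2).astype(int); d=np.array([-.22298,.97482]);o=np.array([.5954,-.2433])
print([(r,im[r,321]) for r in range(40,130,2)])
for r in (60,70,80,90,100): print(r,(at(p,(r,321),.076)[:2]-o)@d*1e3,(at(p,(r,321),.0685)[:2]-o)@d*1e3)
E
```

```text
t 21.15 TCP dock x,y,z mm [ -1.64  36.23 239.92] F x,y,z [-0.26  0.39 -0.33] grip 0.0 pitch mrad [-1.4  0.8]
[(40, np.int64(165)), (42, np.int64(169)), (44, np.int64(171)), (46, np.int64(164)), (48, np.int64(109)), (50, np.int64(99)), (52, np.int64(151)), (54, np.int64(154)), (56, np.int64(154)), (58, np.int64(150)), (60, np.int64(150)), (62, np.int64(153)), (64, np.int64(122)), (66, np.int64(39)), (68, np.int64(37)), (70, np.int64(40)), (72, np.int64(164)), (74, np.int64(172)), (76, np.int64(172)), (78, np.int64(172)), (80, np.int64(171)), (82, np.int64(172)), (84, np.int64(173)), (86, np.int64(171)), (88, np.int64(171)), (90, np.int64(172)), (92, np.int64(171)), (94, np.int64(172)), (96, np.int64(175)), (98, np.int64(171)), (100, np.int64(173)), (102, np.int64(175)), (104, np.int64(172)), (106, np.int64(173)), (108, np.int64(172)), (110, np.int64(175)), (112, np.int64(174)), (114, np.int64(171)), (116, np.int64(173)), (118, np.int64(177)), (120, np.int64(174)), (122, np.int64(174)), (124, np.int64(172)), (126, np.int64(175)), (128, np.int64(173))]
60 138.07399321456123 138.77381832036212
70 130.25681276102867 130.76558276365336
80 122.31526219731704 122.62993744015608
90 114.2463496600832 114.3638173641574
100 106.04698654672815 105.96405844634151
```

View pics/w_end.png

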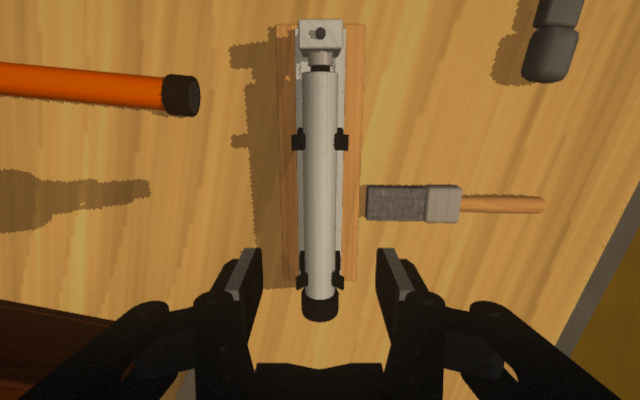

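The final picture shows the tube in both clips at (140, 320) and (268, 320), with its front end on the plunger at row 71. That puts the front at y ≈ 129.5 mm, past the plunger's free face at about 127.3 mm, so it still bears on it. The brush and the other things in view have not moved.

```bash
python3 -c "
from station import manip
print(manip.job_done())"
```

```text
the job is handed in; nothing more can be done
None
```

The tube is snapped into both clips and released with its plain end still pressing on the plunger, and the job is handed in; the hand-in call returned no verdict, so I can't confirm it passed.

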